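# Point out the missing balance tube before a spin

## Task

The rotor in the open centrifuge is out of balance: one of its tubes has no partner in the place straight across from it. Show a colleague the remedy by pointing straight down with the fingertips from about three centimetres above, touching nothing and keeping still for a good two seconds each time: first at the spare tube in the rack that is of the same kind as those in the rotor, then at the empty rotor place where it must go. So as not to mislead, dip down over no other tube or rotor place on the way, and finish with the hand drawn back at least 15 cm from that rotor place.

Things in the scene. Friction and masses are not known exactly. Their poses are not given: they have to be found in the camera images.
- centrifuge: Small white bench centrifuge, 280 mm wide, 350 mm front to back, deck 190 mm above the bench, with a round bowl 228 mm across in it. Origin on the bench right under the rotor's axis; its x points from the sloped control panel (front, 190 mm from the axis) to the hinge (back, 160 mm). The lid stands open and upright over the back edge, up to 490 mm above the bench: keep hand and arm off it.
- rotor_axis (a point): Point on the rotor's axis level with the mouths of its places: 168 mm above the bench, 22 mm below the deck. The rotor is a metal dish of 8 round 18 mm bores, 45 degrees apart, mouths on a circle of 48 mm radius, leaning 30 degrees, upper ends inwards; its rim (radius 77 mm) is 15 mm higher than the mouths. It turns freely and may start at any angle.
- lone_tube (a point): Middle of the cap top of the lone tube, the one with nothing straight across from it. The rotor holds three 15 ml screw-cap tubes (clear, 17 mm thick; white ribbed cap 22 mm wide, 14 mm high), caps rising to about 32 mm above the mouths. Two face one another; the third, the lone one, faces an empty place. The other empty places face empty places.
- gap (a point): Centre of the mouth of the empty rotor place straight across the axis from the lone tube, where the balance tube must go: the second place to point at. One of its two neighbours holds a tube, whose cap's edge comes to 23 mm from this point in plan, its top 32 mm above it: room for closed fingers, while an open hand could strike the caps.
- rack: Grey tube rack fixed to the bench, 92 mm (its x) by 138 mm (its y), 60 mm high, origin under its middle; 2 by 3 square cells 42 mm apart (x = -21 and 21 mm; y = -42, 0 and 42 mm). Three cells hold tubes, which stand upright and loose in them; which tube is in which cell varies.
- spare_top (a point): Middle of the top of the spare tube's cap, 126 mm above the bench: the first thing to point at. The spare is the rack's only 15 ml screw-cap tube like those in the rotor: 120 mm long, 17 mm thick, white ribbed cap 22 mm wide; it is the tallest and has the widest cap.
- test_tube_top (a point): Middle of the mouth of an open glass test tube in the rack (17 mm thick, 100 mm long, no cap), top 106 mm above the bench. Not to be pointed at.
- snap_tube_top (a point): Middle of the top of a short snap-cap tube in the rack (17 mm thick, 83 mm long, smooth stepped white cap 19 mm wide), top 89 mm above the bench. Not to be pointed at.
- rotor_cover: The rotor's loose metal cover, a disc 152 mm across with a central knob, 42 mm high, lying on the bench beyond the rack; origin under its middle. Leave alone.
- reagent_bottle: Loose white bottle, 64 mm across, 145 mm tall, on the bench to the left; origin under its middle. Leave alone.
- marker: Loose marker pen, 136 mm long, 13 mm thick, lying on the bench beyond the rack; origin under its middle, x along the pen. Leave alone.
There are look-alikes about, which are no part of the job. Leave any green, pink or yellow look-alike of the part that bears spare_top alone.

How it is judged:
On the way, in this order (a step that is already met when the one before it is completed fails the run):
1. point down at the spare screw-cap tube in the rack for two seconds (horizontal distance between the grasp point and spare_top below 0.016 m and z of the grasp point in the frame of spare_top between 0.015 and 0.078 m and angle between the grasp point's own z axis and vertical above 2.1 rad), for 1.7 s.
2. then point down at the empty rotor place across from the lone tube for two seconds (horizontal distance between the grasp point and gap below 0.018 m and z of the grasp point in the frame of gap between 0.015 and 0.078 m and angle between the grasp point's own z axis and vertical above 2.1 rad), for 1.7 s.
At the end, for the whole second after the job is handed in: The tool point is over 140 mm from the empty rotor place; rotor, lone tube, rack tubes and bystanders are within 6 mm of where they began. Each pointing: tool point within 16 mm in plan (18 mm at the rotor), 15 to 78 mm above, fingers within 60 degrees of down, for 1.7 s (distance between the grasp point and gap above 0.14 m and distance of each of gap, lone_tube, spare_top, test_tube_top, snap_tube_top, rotor_cover, reagent_bottle, marker from where it was at the start of the episode below 0.006 m); the robot touches nothing.
It fails at once if the robot touches anything: centrifuge, rotor, tubes, rack, bench or bystanders (contact force between any of the fingers, the arm and anything else above 0.3 N).
It fails at once if the tool point dips to within 55 mm of the level of the rotor's places, over the rotor's places but more than 24 mm from the right one ((horizontal distance between the grasp point and rotor_axis below 0.064 m and z of the grasp point in the frame of rotor_axis below 0.055 m) and horizontal distance between the grasp point and gap above 0.024 m).
It fails at once if the tool point dips to within 55 mm above another tube in the rack ((horizontal distance between the grasp point and test_tube_top below 0.014 m and z of the grasp point in the frame of test_tube_top below 0.055 m) or (horizontal distance between the grasp point and snap_tube_top below 0.014 m and z of the grasp point in the frame of snap_tube_top below 0.055 m)).
It also fails if it takes over 45 s, if anything falls off the work surface, if the arm or the gripper's body presses on something with over 40 N, if the wrist force passes 120 N, or if a joint passes its speed limit or range.

## Robot

A 7-joint arm with a two-finger parallel gripper is mounted at the origin on the work surface. World frame = base frame: x ahead of the robot, y to its left, z up, the work surface at z = 0. Lengths are in m, angles in rad, forces in N, time in s.
With the tool pointing down it reaches from about 0.425 to 0.825 m from the base axis. Payload 3.6 kg.
Tool frame: the origin (TCP) lies between the finger pads, 19 mm behind the fingertips; this is the grasp point; z points along the fingers, y is the line along which they close (so a half turn about z gives the same grasp; the last joint's range is limited). The gripper opens to 85 mm and grips with 20 to 120 N. Pads are 22 mm wide; open, the fingers measure 114 mm over their backs; the gripper's body (76 mm by 85 mm) begins 54 mm behind the grasp point. The pads swing forward as they close: fully open they stand 13 mm farther back than shut.
Start: joints at [1.153, 0.615, -0.013, 1.423, 0.008, 1.103, -0.04], TCP at [0.248, -0.601, 0.25] pointing down, gripper open.
Joint ranges: [-3.12, 3.12], [-0.3, 2.06], [-1.34, 1.32], [0.26, 2.42], [-1.36, 4.5], [0.01, 1.98], [-2.84, 2.84]. Speed limits (rad/s): [2.79, 2.79, 3.14, 3.14, 3.14, 3.14, 3.14].

## Interface

Orientations are given as a unit quaternion [x, y, z, w].
In Python, from station import arm, snapshot, camera_info, ticket gives the robot as it stands. Calls block until the motion is done:
- arm.movep(position, orientation): joint-space move of the TCP to a pose.
- arm.line_to(position, velocity=0.15, ori=None): straight line of the TCP; ori=None keeps the orientation; velocity is the mean speed in m/s.
- arm.move_j(angles): joint-space move.
- arm.move_gripper(opening, effort=None): opening from 0.0 (shut) to 1.0 (fully open); effort is the grip in N (None keeps the last); returns when the fingers have stopped.
- arm.pause(seconds).
- arm.ik(position, orientation): joint angles nearest the present ones, or None.
- snapshot(name): name is "scene" or "top" or "wrist"; returns the picture (400x640x3 uint8, blue, green, red); there is no depth.
- camera_info(name): a dict with "fx", "fy", "cx", "cy" (pixels), "R" (3x3) and "t" (3): a world point X has camera coordinates R X + t; the wrist camera has in their place "T_tool_cam" (4x4, takes a point from camera to tool coordinates, whose origin is the TCP and whose axes are the flange's). Camera axes: x right, y down, z forward; pixel columns grow to the right and rows downward; lengths in m; the calibration is good to about 2 mm. A picture is of the moment at which its call begins: read the wrist's pose just before it. camera_info takes no time and is no camera call.
A pose or a line that the arm cannot do raises arm.MotionError and nothing moves.
- ticket.finish_job(): hands the job in; it is judged then, once.
Readings, each from a call of its own:
- arm.read_time(): time.
- arm.read_joint_positions(): joint angles.
- arm.read_dq(): joint speeds.
- arm.read_effort(): joint torques, N m.
- arm.read_tool_pos(): TCP position.
- arm.read_eef_rot(): TCP orientation.
- arm.read_ft_force(): force on the tool from outside, world axes, zero at the start.
- arm.read_wrist_torque(): the same for the moment, N m.
- arm.read_opening(): opening from 0.0 (shut) to 1.0 (fully open).
- arm.read_finger_force(): force on a finger pad.
Only numpy, scipy, OpenCV 4.12 (cv2) and the standard library are available. Lean on these libraries where they do the work, as an engineer would, in place of code of your own. Each camera call takes 0.05 s, during which the arm holds its last target. There are 200 camera calls.

## Working session

There is one attempt and no reset: what is moved stays moved. The work goes in short steps, each a Python script; the robot and the scene stay as the last script left them, time stands still between calls to the robot, and variables do not carry over. Pictures are saved under pics/ and viewed, at most 10 in all, crops included, and the job is handed in when it is done.

```bash
mkdir -p pics; python3 - <<'E'
from station import arm,snapshot,camera_info
import cv2
for n in("scene","top"):
    cv2.imwrite(f"pics/{n}0.png",snapshot(n)); c=camera_info(n); print(n,c)
print(camera_info("wrist"),arm.read_time(),arm.read_eef_rot())
E
```

```text
scene {'fx': 378.7114415468605, 'fy': 378.7114415468605, 'cx': 315.124487527051, 'cy': 205.07073149316483, 'R': array([[ 0.79799054,  0.6022893 , -0.02141712],
       [ 0.30759476, -0.43758644, -0.84492815],
       [-0.51826302,  0.66765688, -0.53445087]]), 't': array([-0.54928248, -0.02001363,  1.24088546])}
top {'fx': 371.35235244204165, 'fy': 371.35235244204165, 'cx': 324.48247367867793, 'cy': 201.782885433688, 'R': array([[-0.02588184, -0.99953856, -0.01589945],
       [-0.99328648,  0.02750728, -0.11236241],
       [ 0.11274791,  0.01288456, -0.99354008]]), 't': array([0.14274167, 0.6371046 , 0.88693317])}
{'fx': 276.1468174464964, 'fy': 276.1468174464964, 'cx': 314.20218435442604, 'cy': 194.89294459969025, 'T_tool_cam': array([[-1.94288819e-03, -9.48719287e-01, -3.16113808e-01,
         8.13390652e-02],
       [ 9.99997942e-01, -2.02769466e-03, -6.06463957e-05,
        -1.45560651e-03],
       [-5.83445875e-04, -3.16113276e-01,  9.48721274e-01,
        -1.24317395e-01],
       [ 0.00000000e+00,  0.00000000e+00,  0.00000000e+00,
         1.00000000e+00]])} 0.1 [ 9.80866140e-01  1.94679746e-01 -2.30533655e-04 -1.16563566e-03]
```

View pics/top0.png

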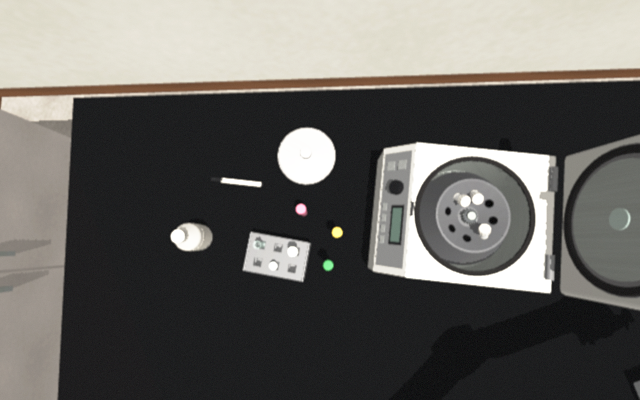

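View pics/scene0.png

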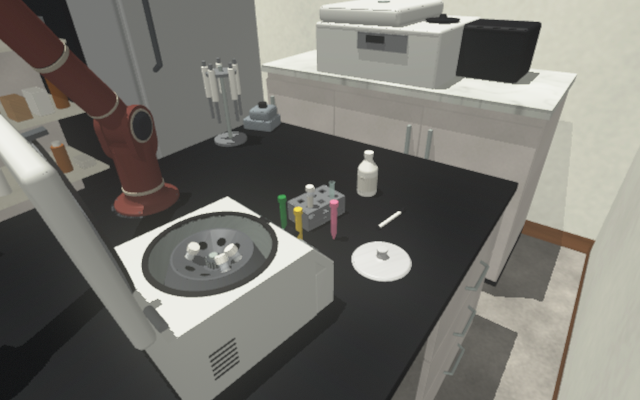

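The top view shows the rotor near (472,216) and the rack near (277,256). The green, pink and yellow look-alikes are at (328,266), (301,209) and (337,232). I'll enlarge the rotor and the rack to check them.

```bash
python3 - <<'E'
import cv2,numpy as np
a=cv2.imread("pics/top0.png")
r=cv2.resize(a[170:262,425:520],None,fx=5,fy=5,interpolation=cv2.INTER_CUBIC)
k=cv2.resize(a[225:289,235:320],None,fx=4,fy=4,interpolation=cv2.INTER_CUBIC)
o=np.zeros((460,815+0,3),np.uint8)[:, :800]; o[:r.shape[0],:475]=r; o[:256,475:800]=k[:, :325]
cv2.imwrite("pics/crop1.png",o)
E
```

```text
(no output)
```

View pics/crop1.png

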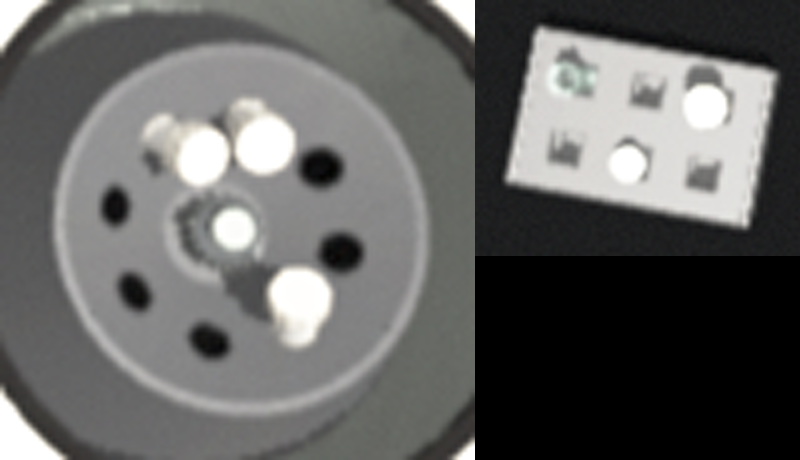

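In the crop, the rotor has three white caps at upper left (200,155), upper (265,142) and lower right (300,297). The empty bores are at (320,167), (341,252), (209,341), (135,291) and (115,206).
- **Gap:** the upper-left and lower-right tubes face each other. The lone tube is therefore the upper one, and the gap is the bore at (209,341), about pixel (467,238), which has a tube beside it as described.
- **Rack:** the candidates are the wide white cap at about (292,251), the smaller cap at about (273,265) and the glass tube at about (258,243). The widest white cap should be the spare.

Next I'll turn these into positions.

```bash
cat > h.py <<'E'
import numpy as np,cv2
from station import camera_info
def cast(n,uv,z):
    c=camera_info(n);R,t=c["R"],c["t"];o=-R.T@t
    d=R.T@np.array([(uv[0]-c["cx"])/c["fx"],(uv[1]-c["cy"])/c["fy"],1]);return o+d*(z-o[2])/d[2]
def proj(n,X):
    c=camera_info(n);p=c["R"]@X+c["t"];return np.array([c["fx"]*p[0]/p[2]+c["cx"],c["fy"]*p[1]/p[2]+c["cy"]])
def blobs(mask,x0,y0,s,lo,hi):
    n,_,st,ce=cv2.connectedComponentsWithStats(mask.astype(np.uint8))
    return [(np.array([(c[0]+.5)/s-.5+x0,(c[1]+.5)/s-.5+y0]),a[4]/s/s) for a,c in zip(st[1:],ce[1:]) if lo<a[4]/s/s<hi]
E
python3 - <<'E'
from h import *
np.set_printoptions(precision=4,suppress=True)
a=cv2.imread("pics/top0.png",0)
def up(x0,x1,y0,y1,s=5): return cv2.resize(a[y0:y1,x0:x1],None,fx=s,fy=s,interpolation=cv2.INTER_CUBIC)
B=[]
for c,ar in blobs(up(440,505,185,250)<45,440,185,5,8,120):
    X=cast("top",c,.168);B.append(X);print("bore",c,ar,X)
B=np.array(B)
for i in range(len(B)):
  for j in range(i):
    if abs(np.linalg.norm(B[i]-B[j])-.096)<.006: print("pair",i,j,np.linalg.norm(B[i]-B[j]),(B[i]+B[j])/2)
for c,ar in blobs(up(445,500,185,245)>235,445,185,5,10,400): print("cap",c,ar,cast("top",c,.195))
for c,ar in blobs(up(240,315,228,285)>245,240,228,5,8,400):
    X=cast("top",c,.126);print("rackcap",c,ar,X,proj("scene",X),cast("top",c,.089),proj("scene",cast("top",c,.089)))
m=cv2.minAreaRect(max(cv2.findContours((a[225:290,235:320]>110).astype(np.uint8),0,2)[0],key=cv2.contourArea))
print(m); 
for p in cv2.boxPoints(m): print(cast("top",p+[235,225],.06))
print("cover",cast("top",(306,156),.02),"green",cast("top",(328,266),.12),"yel",cast("top",(337,232),.12),"pink",cast("top",(301,209),.12))
E
python3 -c "
import cv2
a=cv2.imread('pics/scene0.png')
cv2.imwrite('pics/crop2.png',cv2.resize(a[165:250,270:360],None,fx=6,fy=6,interpolation=cv2.INTER_CUBIC))"
```

```text
bore [488.6931 203.147 ] 37.88 [ 0.6133 -0.2236  0.168 ]
bore [447.575  210.8634] 21.080000000000002 [ 0.5993 -0.136   0.168 ]
bore [492.765  220.1189] 39.04 [ 0.5772 -0.2294  0.168 ]
bore [451.4589 227.9861] 22.4 [ 0.563  -0.1418  0.168 ]
bore [466.4623 237.9409] 27.880000000000003 [ 0.5413 -0.1718  0.168 ]
pair 2 1 0.09600681495783644 [ 0.5882 -0.1827  0.168 ]
pair 3 0 0.09602336734515048 [ 0.5881 -0.1827  0.168 ]
cap [477.5398 198.4786] 94.67999999999999 [ 0.6209 -0.1901  0.195 ]
cap [465.0575 200.8659] 81.36 [ 0.6167 -0.1643  0.195 ]
cap [471.3751 215.3545] 40.8 [ 0.5866 -0.1751  0.195 ]
cap [484.78   229.6148] 108.28 [ 0.557  -0.2001  0.195 ]
rackcap [291.993  251.3894] 83.56 [0.522  0.1993 0.126 ] [309.4987 185.6451] [0.5213 0.2032 0.089 ] [310.5404 196.5735]
rackcap [272.4999 265.7409] 53.36 [0.4916 0.243  0.126 ] [310.4573 176.4963] [0.4896 0.2487 0.089 ] [311.4753 186.7667]
((41.19056701660156, 31.316980361938477), (62.04380798339844, 40.11347198486328), 10.619654655456543)
[0.4791 0.3262 0.06  ]
[0.5725 0.3082 0.06  ]
[0.5412 0.1617 0.06  ]
[0.4488 0.1812 0.06  ]
cover [0.7624 0.1703 0.02  ] green [0.4877 0.1205 0.12  ] yel [0.5624 0.0983 0.12  ] pink [0.6163 0.178  0.12  ]
```

View pics/crop2.png

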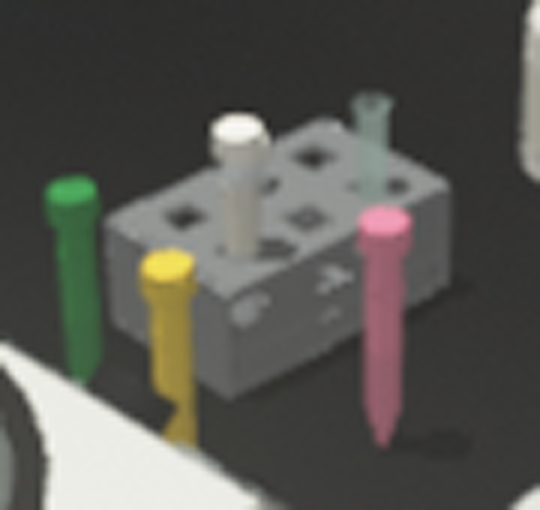

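The enlarged side view shows the tall ribbed white-capped tube with its top at scene pixel (310,186). The top-view ray at z = 0.126 predicts (309.5,185.6), so this is the spare, at (0.522, 0.199). The coloured tubes all stand outside the rack. The bore pairs measure 96.0 mm across, and the gap at (0.541, −0.172) is 48 mm from the axis (0.588, −0.183), so both fit. Next I'll check the path: up and in past the lid, then round.

```bash
cat >> h.py <<'E'
from scipy.spatial.transform import Rotation as Ro
def ori(az): # tool down, tool x tangential
    return (Ro.from_euler('z',az+np.pi/2)*Ro.from_euler('x',np.pi)).as_quat()
SP=np.array([.522,.1993,.126]);GAP=np.array([.5413,-.1718,.168])
def az(p): return np.arctan2(p[1],p[0])
def pol(r,a,z): return np.array([r*np.cos(a),r*np.sin(a),z])
E
python3 - <<'E'
from h import *
from station import arm
np.set_printoptions(precision=2,suppress=True)
for r,a,z in[(.65,-1.18,.6),(.5,-1.18,.6),(.45,-1.18,.6),(.45,-1.18,.5),(.5,-.6,.6),(.5,0,.6),(.45,0,.5),(.56,az(SP),.4)]:
    q=arm.ik(pol(r,a,z),ori(a)); print(r,a,z,None if q is None else np.array(q))
for p in(SP,GAP):
  for h in(.052,.15):
    q=arm.ik(p+[0,0,h],ori(az(p))); print(p,h,None if q is None else np.array(q))
print(arm.read_joint_positions())
E
```

```text
0.65 -1.18 0.6 None
0.5 -1.18 0.6 [ 1.14  0.26 -0.01  1.04  0.    1.84 -0.05]
0.45 -1.18 0.6 [ 1.14  0.16 -0.01  1.17  0.    1.81 -0.05]
0.45 -1.18 0.5 [ 1.14  0.14 -0.01  1.46  0.    1.54 -0.05]
0.5 -0.6 0.6 [ 0.72  0.27 -0.26  1.03  0.07  1.85 -0.11]
0.5 0 0.6 [ 0.41  0.32 -0.76  1.03  0.23  1.87 -0.25]
0.45 0 0.5 [ 0.47  0.18 -0.66  1.45  0.11  1.55 -0.18]
0.56 0.36471961452463403 0.4 [ 0.12  0.47 -0.87  1.41  0.36  1.42 -0.38]
[0.52 0.2  0.13] 0.052 [ 0.02  0.64 -0.68  1.77  0.5   0.91 -0.51]
[0.52 0.2  0.13] 0.15 [ 0.1   0.55 -0.81  1.64  0.43  1.14 -0.46]
[ 0.54 -0.17  0.17] 0.052 [ 0.46  0.53 -0.3   1.7   0.19  0.94 -0.22]
[ 0.54 -0.17  0.17] 0.15 [ 0.49  0.44 -0.34  1.56  0.15  1.17 -0.19]
[ 1.15  0.62 -0.01  1.42  0.01  1.1  -0.04]
```

```bash
python3 - <<'E'
from h import *
from station import arm,snapshot,camera_info
np.set_printoptions(precision=3,suppress=True)
arm.move_gripper(0.0)
arm.movep(pol(.46,-1.18,.6),ori(-1.18))
q=np.array(arm.read_joint_positions()); q[0]-=az(SP)+1.18; arm.move_j(list(q))
arm.movep(SP+[0,0,.20],ori(az(SP)))
p=np.array(arm.read_tool_pos());Rt=Ro.from_quat(arm.read_eef_rot()).as_matrix()
im=snapshot("wrist");c=camera_info("wrist");T=c["T_tool_cam"]
x=T[:3,:3].T@(Rt.T@(SP-p)-T[:3,3]);print("pred px",c["fx"]*x[0]/x[2]+c["cx"],c["fy"]*x[1]/x[2]+c["cy"])
cv2.imwrite("pics/w1.png",im)
print(p,arm.read_joint_positions(),arm.read_time(),arm.read_opening(),arm.read_ft_force())
E
```

```text
pred px 313.15634034730857 174.32093775370572
[0.523 0.199 0.327] [-0.395  0.404 -0.013  1.572  0.006  1.162 -0.045] 5.8 0.0005579538721845841 [ 0.303  0.923 -0.326]
```

View pics/w1.png

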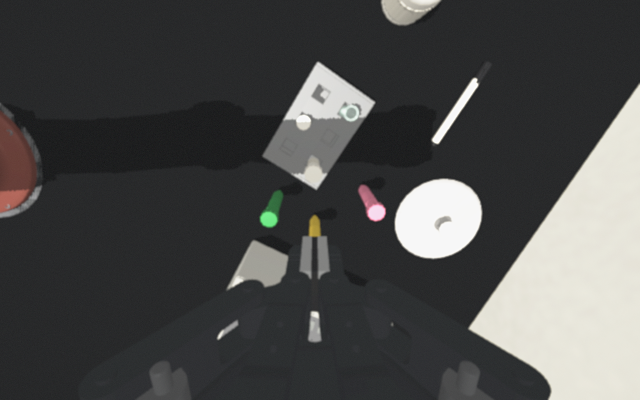

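The wrist view shows the spare's cap at about (313,172), and the predicted position was (313,174), so they agree. I'll point at the spare, then hover high over the gap.

```bash
python3 - <<'E'
from h import *
from station import arm,snapshot,camera_info
np.set_printoptions(precision=4,suppress=True)
arm.line_to(list(SP+[0,0,.052]),velocity=.1); arm.pause(2.4); print(arm.read_tool_pos()-SP)
arm.line_to(list(SP+[0,0,.24]),velocity=.15)
arm.movep(GAP+[0,0,.22],ori(az(GAP)))
p=np.array(arm.read_tool_pos());Rt=Ro.from_quat(arm.read_eef_rot()).as_matrix()
im=snapshot("wrist");c=camera_info("wrist");T=c["T_tool_cam"]
for P in (GAP,np.array([.588,-.1827,.168])):
    x=T[:3,:3].T@(Rt.T@(P-p)-T[:3,3]);print("pred px",c["fx"]*x[0]/x[2]+c["cx"],c["fy"]*x[1]/x[2]+c["cy"])
cv2.imwrite("pics/w2.png",cv2.resize(im[100:260,200:440],None,fx=3,fy=3,interpolation=cv2.INTER_CUBIC))
print(p,arm.read_joint_positions(),arm.read_time(),arm.read_ft_force())
E
```

```text
[0.    0.    0.052]
pred px 314.99938896058933 173.0054152927704
pred px 352.49011698222364 170.22370022400582
[ 0.542  -0.1694  0.3877] [ 0.1035  0.3907  0.2501  1.4371 -0.0988  1.3264  0.0566] 12.675 [ 0.102  -0.2623 -0.5331]
```

View pics/w2.png

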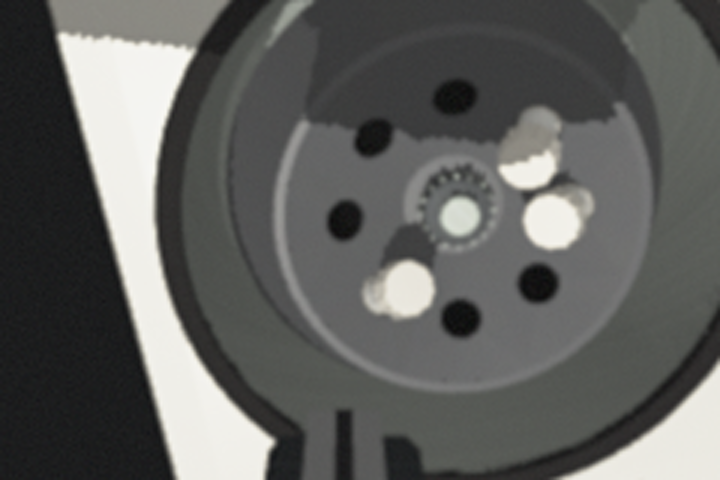

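In the wrist view the left-hand bore is at crop (345,219), exactly where the gap was predicted (345,219). It is straight across from the tube at (552,220), and its neighbour at (408,288) holds a tube. I'll point at it, rise, and draw the hand back.

```bash
python3 - <<'E'
from h import *
from station import arm,ticket
arm.line_to(list(GAP+[0,0,.052]),velocity=.08); arm.pause(2.4); print(arm.read_tool_pos()-GAP)
arm.line_to(list(GAP+[0,0,.24]),velocity=.12)
arm.line_to(list(pol(.46,-.1,.42)),velocity=.12); arm.pause(.5)
print(np.linalg.norm(arm.read_tool_pos()-GAP),arm.read_time(),arm.read_ft_force())
print(ticket.finish_job())
E
```

```text
[-1.50195695e-05  2.81125709e-05  5.19636633e-02]
0.29378402609362975 20.9583 [ 0.01374297 -1.22863783 -0.28111967]
the job is handed in; nothing more can be done
None
```

I pointed at the spare tube and then at the empty rotor place, holding 2.4 s over each; the hand finished 29 cm from that place, and the job was handed in at about 21 s (no verdict was returned).

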